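# Slide the long test panel out over the end of its ledge

### The job

Two flat metal test panels lie in the two lanes of the low ledge. With the fingertips, push the longer panel along its lane towards the ledge's open end (the end without the stop bar) until about a third of its length sticks out over that end, so that the next person can take it by its edge. Do not lift it, leave it lying flat in its lane, and leave the shorter panel, the brass weight and the petri dish where they are.

Things in the scene. Friction and masses are not known exactly. Their poses are not given: they have to be found in the camera images.
- ledge: fixed dark ledge, 152 mm wide (x), 300 long (y), deck 50 mm above the worktop. Origin: centre of its underside. +y points along the lanes to the open end. Closed end: stop bar, y -150 to -140 mm, 14 mm above the deck. Three ribs, 8 mm wide, 4 mm above the deck, at x = -72, 0, +72 mm along the whole length leave two lanes 64 mm wide centred at x = -36 and +36 mm
- ledge_end (a point): middle of the upper edge of the deck at the ledge's open end, 50 mm above the worktop; axes as the ledge's (+y points outward, over the edge)
- long_panel: loose flat aluminium panel, the longer one, 58 mm wide (x), 130 mm long (y), 6 mm thick, 0.14 to 0.28 kg, with an 8 mm hole 13 mm from its +y end. Lies in either lane, its +y towards the open end, its rear (-y) edge at least 50 mm from the stop bar. Origin: centre of its underside. Tips off if more than half sticks out
- long_lead (a point): middle of the lower edge of the long panel's +y end, the end that is to stick out, 65 mm from the panel's centre
- short_panel: loose flat aluminium panel, the shorter one, 58 mm wide, 80 mm long (its y), 6 mm thick, with the same hole, lying in the other lane; stays where it is. Origin: centre of its underside
- weight: loose brass knobbed weight, 22 mm across, 34 mm high, standing on the worktop beside the ledge; stays where it is. Origin: centre of its underside
- dish: loose clear petri dish, 63 mm across, 15 mm high, on the worktop beside the ledge; stays where it is. Origin: centre of its underside
Not all that is in view belongs to the job. What is shaped like the long_panel but green is not meant.

How it is judged (in metres and radians):
At the end, for the whole second after the job is handed in: The long panel lies still and flat in its lane (tilt under 0.05 rad, within 0.1 rad of the lane, underside within 4 mm of the deck's height) with 28 to 58 mm of its 130 mm length beyond the ledge's open end; the short panel is within 12 mm and the weight and dish within 15 mm of where they stood (y of long_lead in the frame of ledge_end between 0.028 and 0.058 m and height (world z) of long_panel between 0.046 and 0.054 m and angle between long_panel's own z axis and vertical below 0.05 rad and angle between the y axis of long_panel and the y axis of ledge, either way round below 0.1 rad and linear speed of long_panel below 0.01 m/s and distance of short_panel from where it was at the start of the episode below 0.012 m and distance of each of weight, dish from where it was at the start of the episode below 0.015 m); the robot touches nothing.
It fails at once if the long panel is lifted off the deck by more than 12 mm, or tipped (height (world z) of long_panel above 0.062 m or angle between long_panel's own z axis and vertical above 0.2 rad).
It fails at once if the short panel is moved by more than 12 mm (distance of short_panel from where it was at the start of the episode above 0.012 m).
It fails at once if the weight or the dish is moved by more than 15 mm (distance of any of weight, dish from where it was at the start of the episode above 0.015 m).
It also fails if it takes over 32 s, if anything falls off the work surface, if the arm or the gripper's body presses on something with over 40 N, if the wrist force passes 120 N, or if a joint passes its speed limit or range.

### The arm

A 6-joint arm with a two-finger parallel gripper is mounted at the origin on a cart in front of the work surface, level with it; the furniture and walls round the work are solid. World frame = base frame: x ahead of the robot, y to its left, z up, the work surface at z = 0. Lengths are in m, angles in degrees, forces in N, time in s.
With the tool pointing down it reaches from about 0.375 to 0.9 m from the base axis. Payload 3.1 kg.
Tool frame: the origin (TCP) lies midway between the tips of the shut fingers; the grasp point (between the pads) lies 19 mm behind it; x points along the fingers, z is the direction in which the jaws open and shut, and the axes are right-handed (so a half turn about x gives the same grasp; the last joint's range is limited). The gripper opens to 85 mm and grips with 20 to 120 N. Pads are 22 mm wide; open, the fingers measure 114 mm over their backs; the gripper's body (76 mm by 85 mm) begins 54 mm behind the grasp point. The pads swing forward as they close: fully open they stand 13 mm farther back than shut.
Start: joints at [-80.071, 30.224, 82.088, -0, 67.689, -10.227], TCP at [0.215, -0.587, 0.231] pointing down, gripper open.
Joint ranges: [-176.69, 176.69], [-43.24, 126.21], [12.49, 139.97], [-82, 262], [0, 151.66], [-163.58, 163.58]. Speed limits (degrees/s): [159.86, 159.86, 180, 180, 180, 180].

### API

Orientations are given as a 3x3 rotation matrix whose columns are the frame's x, y, z axes.
In Python, from cell import monitor, eyes, ticket gives the robot as it stands. The module is installed in compiled form; this text tells all that it offers.
- The arm moves only by the tool arm_command, never from a script. Its argument "rows" is one flat list of numbers, 5 for each row, row after row: the opening, from -1 (shut) to 1 (fully open), then the shift along the tool's x, y, z in mm, then the turn about the tool's x in degrees. A call has 1 to 5 rows; each row is the pose to reach, as a shift and turn from the pose measured when the call began, along the tool's axes at that moment; what a row does not reach only later rows make up. A row lasts 1/8 s, in which the tool goes at most 62.5 mm and 10.7 degrees, less where a joint would pass 70% of its speed; a pose out of reach is approached as far as the arm can. A call with a gripper value outside its range is refused whole. The fingers move at their own pace and stop on an object; "newtons" is the grip in N (left out, the last holds). Time passes only in rows, so rows that repeat a pose let the fingers close. It gives the time, the measured TCP pose, the force and the opening at its end, in the units of the state.
- monitor.state(): the state, without advancing time (a new reading comes with each control period).
- eyes.capture(name): name is "scene" or "top"; returns (picture, depth): 400x640x3 uint8, blue, green, red; 400x640 float32, m along the optical axis (not along the pixel's ray), 0 where there is no reading.
- eyes.calibration(name): a dict with "intrinsics" (3x3 intrinsics, pixels), "position" and "rotation" of the camera in the world. Camera axes: x right, y up, looking along -z (the intrinsics and any distortion apply to the point x, -y, -z); pixel columns grow to the right and rows downward; lengths in m; the calibration is good to about 2 mm. A picture is of the moment at which its call begins. calibration takes no time and is no camera call.
- ticket.job_done(): hands the job in, once; it reports no verdict.
The state is a dict: "time_s": time; "joint_positions": joint angles; "joint_vel": joint speeds; "effort": joint torques, N m; "tcp_pos": TCP position; "eef_rot": TCP orientation; "wrist_force": force on the tool from outside, world axes, zero at the start; "moment": the same for the moment, N m; "grip_width": opening from 0.0 (shut) to 1.0 (fully open).
Only numpy, scipy, OpenCV 4.12 (cv2) and the standard library are available. Lean on these libraries where they do the work, as an engineer would, in place of code of your own. Each camera call takes 0.05 s, during which the arm holds its last target.

## Working session

There is one attempt and no reset: what is moved stays moved. The work goes in short steps, Python scripts to look and compute and a tool call to move; the robot and the scene stay as the last step left them, time stands still between calls to the robot, and variables do not carry over. Pictures are saved under pics/ and viewed, and the job is handed in when it is done.

Besides the shell and the picture viewer there is one more tool, called after "Call:" as a command line: name --argument value ..., lists and objects as JSON in quotes. arm_command: Moves the arm, as the interface text tells. Its arguments: {"type":"object","properties":{"rows":{"type":"array"},"newtons":{"type":"number"}},"required":["rows"]}

```bash
mkdir -p pics
python3 - <<'E'
from cell import monitor, eyes
import cv2, numpy as np, pickle
s=monitor.state(); print(s['time_s'],s['tcp_pos'],s['eef_rot'],s['grip_width'])
for n in('scene','top'):
    p,d=eyes.capture(n); c=eyes.calibration(n); pickle.dump((p,d,c),open(n+'0.pkl','wb')); cv2.imwrite(f'pics/{n}0.png',p); print(n,c)
E
```

```text
0.0 [ 0.21527174 -0.58599817  0.23033401] [[-3.86806616e-04  9.38753496e-01  3.44589211e-01]
 [ 2.13207161e-03  3.44589228e-01 -9.38751148e-01]
 [-9.99997652e-01  3.71573718e-04 -2.13477907e-03]] 0.9962993723623563
scene {'intrinsics': array([[458.18757092,   0.        , 319.62067558],
       [  0.        , 458.18757092, 199.30124521],
       [  0.        ,   0.        ,   1.        ]]), 'position': array([-0.07119229, -0.51244425,  0.44315469]), 'rotation': array([[ 0.64623073,  0.32265953, -0.6915755 ],
       [-0.76306639,  0.26043808, -0.59152489],
       [-0.01074855,  0.90997958,  0.41451374]])}
top {'intrinsics': array([[494.064274  ,   0.        , 315.14667949],
       [  0.        , 494.064274  , 195.82471096],
       [  0.        ,   0.        ,   1.        ]]), 'position': array([ 0.42852564, -0.01771759,  1.27209664]), 'rotation': array([[ 2.73972090e-02,  9.94736088e-01, -9.87396007e-02],
       [-9.99624559e-01,  2.72270902e-02, -3.07023511e-03],
       [-3.65681644e-04,  9.87866456e-02,  9.95108569e-01]])}
```

View pics/scene0.png

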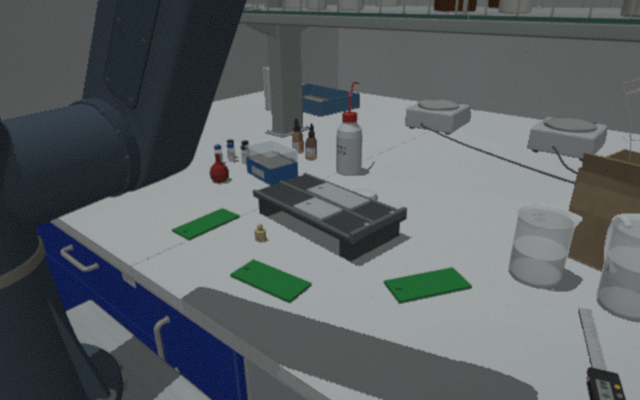

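View pics/top0.png

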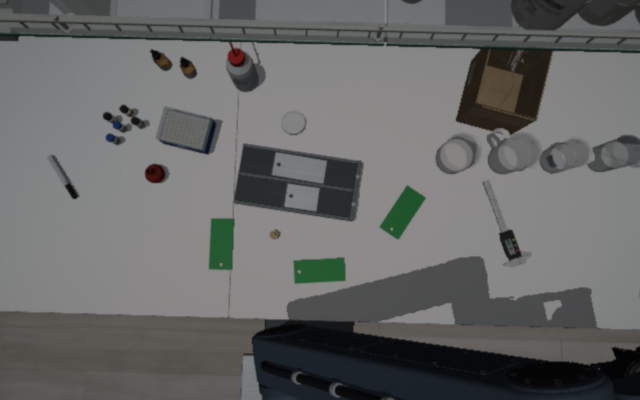

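The top view shows the ledge at columns 235–362, rows 145–220, with the stop bar apparently at its right end. The long panel is in the upper lane at (300,167) and the short one at (302,196). I'll enlarge this to measure it.

Run:
```python
import cv2,pickle
p,d,c=pickle.load(open('top0.pkl','rb'))
cv2.imwrite('pics/topcrop.png',cv2.resize(p[130:235,225:370],None,fx=5.5,fy=5.5,interpolation=cv2.INTER_CUBIC))
p,d,c=pickle.load(open('scene0.pkl','rb'))
cv2.imwrite('pics/scrop.png',cv2.resize(p[165:255,245:415],None,fx=4.5,fy=4.5,interpolation=cv2.INTER_CUBIC))
```

```text
(no output)
```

View pics/topcrop.png

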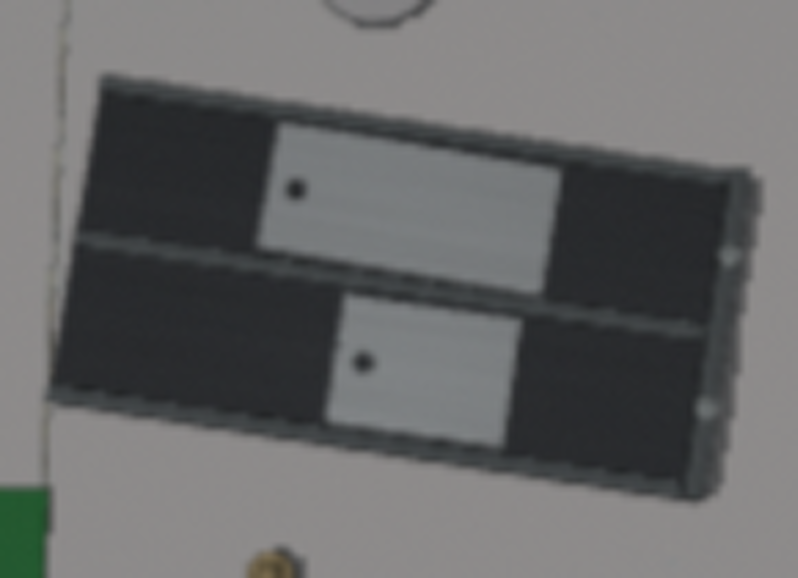

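View pics/scrop.png

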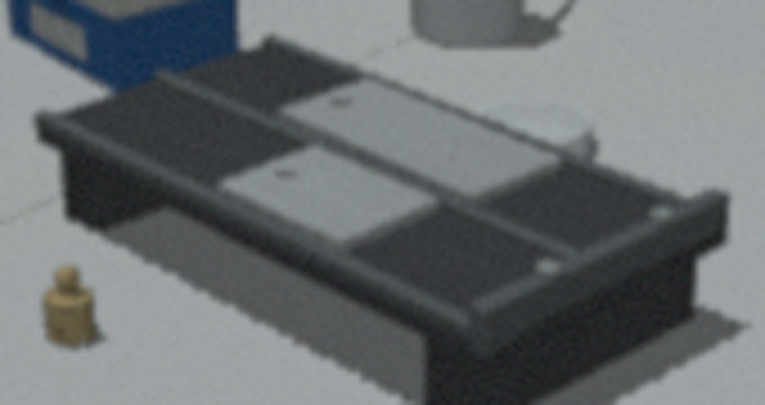

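The crop shows the stop bar at the right and the open end at the left. The long panel's corners are at crop (278,124), (257,247), (560,170) and (542,294). Next I'll convert these to world coordinates.

```bash
cat > h.py <<'E'
import numpy as np
def pix2w(u,v,z,c):
    K=c['intrinsics'];R=c['rotation'];o=c['position']
    r=R@np.array([(u-K[0,2])/K[0,0],-(v-K[1,2])/K[1,1],-1])
    return o+r*(z-o[2])/r[2]
E
python3 - <<'E'
import pickle,numpy as np
from h import *
p,d,c=pickle.load(open('top0.pkl','rb'))
def q(x,y,z): return pix2w(225+(x+.5)/5.5-.5,130+(y+.5)/5.5-.5,z,c)
P={k:q(*v) for k,v in dict(fl=(278,124,.056),fr=(257,247,.056),rl=(560,170,.056),rr=(542,294,.056),
 ol=(103,76,.054),orr=(50,400,.054),oc=(78,239,.054),sfl=(343,295,.056),sfr=(326,421,.056),srl=(522,320,.056),srr=(504,446,.056),
 bl=(762,180,.064),br=(712,500,.064)).items()}
for k,v in P.items(): print(k,v.round(4))
D=lambda a,b:np.linalg.norm((P[a]-P[b])[:2])
print('len',D('fl','rl'),D('fr','rr'),'w',D('fl','fr'),D('rl','rr'),'ledge w',D('ol','orr'),'short',D('sfl','srl'),D('sfl','sfr'))
y=(P['fl']+P['fr']-P['rl']-P['rr'])[:2];print('axis',np.degrees(np.arctan2(y[1],y[0])))
e=(P['ol']-P['orr'])[:2];print('edge',np.degrees(np.arctan2(e[1],e[0]))+90)
e=(P['ol']-P['bl'])[:2];print('ledgey',np.degrees(np.arctan2(e[1],e[0])),np.linalg.norm(e))
u=y/np.linalg.norm(y);o=(P['ol']+P['orr'])[:2]/2
for k in P: print(k,'along from open end',((P[k][:2]-o)@u).round(4),'lat',((P[k][:2]-o)@np.array([u[1],-u[0]])).round(4))
# depth check
for (x,yy) in ((410,200),(640,250),(180,170),(740,330)):
    a,b=int(225+x/5.5),int(130+yy/5.5); z=d[b,a];K=c['intrinsics']
    w=c['position']+c['rotation']@np.array([(a-K[0,2])/K[0,0]*z,-(b-K[1,2])/K[1,1]*z,-z]);print(w.round(4))
E
```

```text
fl [0.656  0.0888 0.056 ]
fr [0.5994 0.0963 0.056 ]
rl [ 0.6384 -0.0396  0.056 ]
rr [ 0.5816 -0.0329  0.056 ]
ol [0.6763 0.1695 0.054 ]
orr [0.5277 0.1871 0.054 ]
oc [0.6011 0.1776 0.054 ]
sfl [0.5787 0.0568 0.056 ]
sfr [0.5215 0.0625 0.056 ]
srl [ 0.5695 -0.0242  0.056 ]
srr [ 0.5125 -0.0176  0.056 ]
bl [ 0.6349 -0.1304  0.064 ]
br [ 0.4904 -0.1107  0.064 ]
len 0.1296360636769988 0.13045994670416672 w 0.05704354161807931 0.057182917331077394 ledge w 0.14962958710948857 short 0.0814916072218181 0.05743881871097136
axis 82.15974600482095
edge 83.22342741019436
ledgey 82.1371980959548 0.3026783622039823
fl along from open end -0.0812 lat 0.0656
fr along from open end -0.0815 lat 0.0086
rl along from open end -0.2109 lat 0.0657
rr along from open end -0.212 lat 0.0085
ol along from open end 0.0014 lat 0.0748
orr along from open end -0.0014 lat -0.0748
oc along from open end -0.0008 lat -0.0008
sfl along from open end -0.1236 lat -0.0066
sfr along from open end -0.1257 lat -0.064
srl along from open end -0.205 lat -0.0046
srr along from open end -0.2063 lat -0.062
bl along from open end -0.3013 lat 0.0747
br along from open end -0.3015 lat -0.0712
[0.6223 0.0282 0.0579]
[ 0.6041 -0.0771  0.048 ]
[0.6361 0.1342 0.0492]
[ 0.5727 -0.1267  0.0029]
```

The sizes check out: the panel measures 130×57 mm, the ledge 150×302, and the top is at the expected height. The lead edge sits 81 mm inside the open end, so it needs about 124 mm of travel along 82.2°. I'll close the fingers and bring the tool above the gap behind the panel, with tool y along the lane.

Call:
arm_command --rows '[-1,0,50,-33,-6,-1,0,100,-65,-12,-1,0,150,-98,-18,-1,0,200,-130,-24,-1,0,250,-162,-30]' --newtons 30

```text
time_s: 0.72
tcp_pos: [0.3949, -0.3461, 0.2306]
eef_rot: [[-0.001, 0.638, 0.77], [0.002, 0.77, -0.638], [-1.0, 0.002, -0.002]]
wrist_force: [0.8, -0.8, -0.2]
grip_width: -0.001
```

Call:
arm_command --rows '[-1,0,58,-3,-6,-1,0,117,-6,-12,-1,0,175,-9,-18,-1,0,234,-11,-24,-1,0,292,-14,-30]'

```text
time_s: 1.35
tcp_pos: [0.5714, -0.1107, 0.2307]
eef_rot: [[-0.001, 0.164, 0.986], [0.002, 0.986, -0.164], [-1.0, 0.002, -0.001]]
wrist_force: [0.2, -1.2, 0.4]
grip_width: 0.003
```

Run:
```python
from cell import monitor
import numpy as np
s=monitor.state();R=s['eef_rot'];t=s['tcp_pos'];print(t,R.round(4),s['wrist_force'])
print('yaw',np.degrees(np.arctan2(R[1,1],R[0,1])),'shift',R.T@(np.array([.6061,-.0645,.08])-t)*1000)
```

```text
[ 0.57140406 -0.11065038  0.23074206] [[-9.000e-04  1.644e-01  9.864e-01]
 [ 2.300e-03  9.864e-01 -1.644e-01]
 [-1.000e+00  2.200e-03 -1.300e-03]] [ 0.16959575 -1.16633061  0.36911659]
yaw 80.53737662261399 shift [150.81845774  50.90086902  26.82776801]
```

Call:
arm_command --rows '[-1,0,51,27,-1.7,-1,50,51,27,-1.7,-1,100,51,27,-1.7,-1,140,51,27,-1.7,-1,140,51,27,-1.7]'

```text
time_s: 1.98
tcp_pos: [0.6033, -0.0635, 0.0873]
eef_rot: [[-0.01, 0.135, 0.991], [0.005, 0.991, -0.135], [-1.0, 0.004, -0.01]]
wrist_force: [-0.3, 0.0, 0.5]
grip_width: 0.0
```

Run:
```python
from cell import monitor,eyes
import numpy as np,cv2,pickle
s=monitor.state();R=s['eef_rot'];t=s['tcp_pos'];print(t,R.round(4),s['wrist_force'])
print('yaw',np.degrees(np.arctan2(R[1,1],R[0,1])),'shift',R.T@(np.array([.6061,-.0645,.053])-t)*1000)
a,_=eyes.capture('scene');b,_=eyes.capture('top')
cv2.imwrite('pics/s1.png',cv2.resize(a[80:280,200:450],None,fx=3,fy=3,interpolation=2));cv2.imwrite('pics/t1.png',cv2.resize(b[130:235,225:370],None,fx=5.5,fy=5.5,interpolation=2))
```

```text
[ 0.60325128 -0.06351407  0.0872733 ] [[-0.0095  0.1351  0.9908]
 [ 0.0049  0.9908 -0.135 ]
 [-0.9999  0.0036 -0.0101]] [-0.31049379  0.01839186  0.48414606]
yaw 82.23759609301437 shift [34.23933808 -0.7157608   3.30177001]
```

View pics/s1.png

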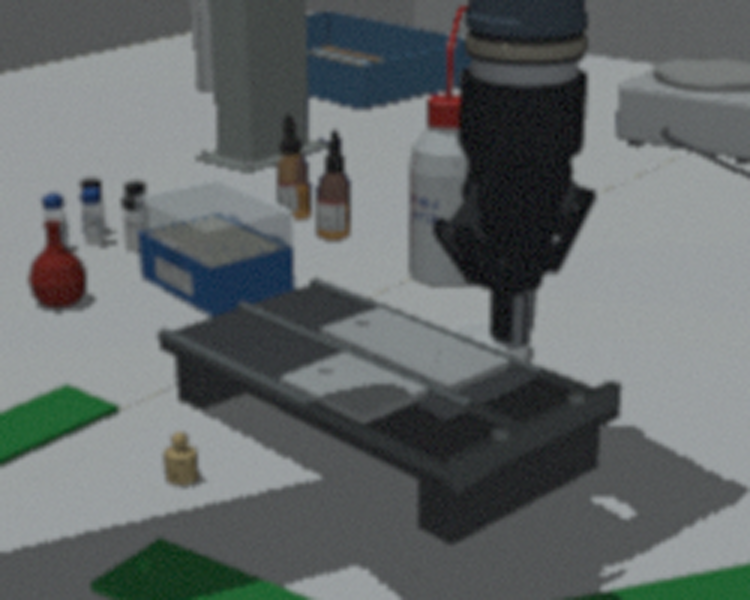

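View pics/t1.png

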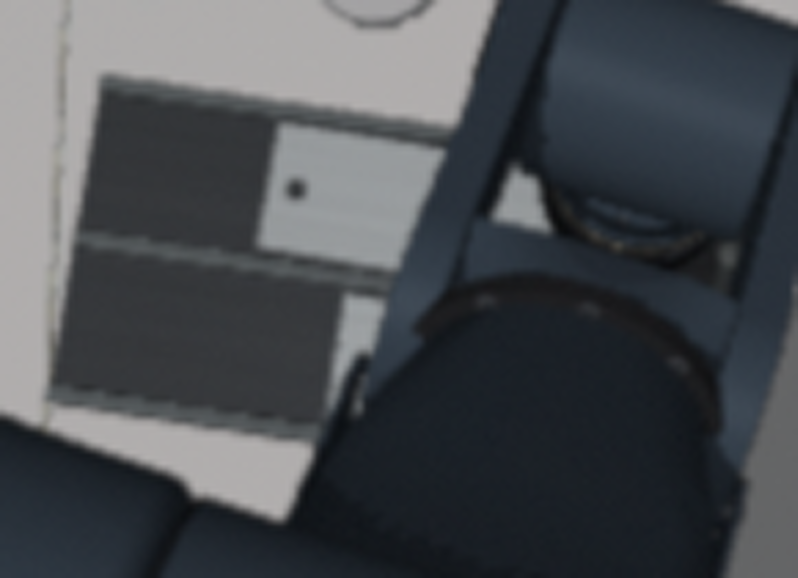

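The scene view shows the shut fingertips at about (512,350), above the bare deck just behind the long panel's rear edge. The top view is blocked there by the arm. Next I'll lower the fingers to just above the deck.

Call:
arm_command --rows '[-1,15,-1,3,0,-1,27,-1,3,0,-1,34,-1,3,0,-1,34,-1,3,0]'

```text
time_s: 2.58
tcp_pos: [0.609, -0.0658, 0.0566]
eef_rot: [[-0.002, 0.135, 0.991], [0.003, 0.991, -0.135], [-1.0, 0.002, -0.002]]
wrist_force: [0.9, -0.0, -0.6]
grip_width: 0.002
```

Run:
```python
from cell import monitor,eyes
import numpy as np,cv2,pickle
s=monitor.state();R=s['eef_rot'];t=s['tcp_pos'];print(t,R.round(4),s['wrist_force'])
a,_=eyes.capture('scene')
cv2.imwrite('pics/s2.png',cv2.resize(a[140:260,245:415],None,fx=4.5,fy=4.5,interpolation=2))
```

```text
[ 0.60897711 -0.06581299  0.0566037 ] [[-0.002   0.1352  0.9908]
 [ 0.0027  0.9908 -0.1352]
 [-1.      0.0024 -0.0023]] [ 0.85215657 -0.02562735 -0.63967176]
```

View pics/s2.png

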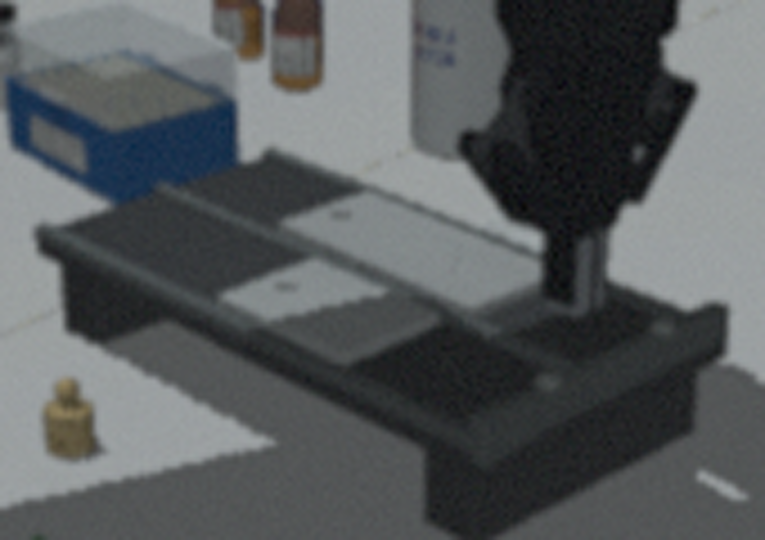

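The fingertips (575,308) are in the lane, on bare deck behind the panel's rear edge. At z = 0.0566 they are still a little high, so I'll go down gently.

Call:
arm_command --rows '[-1,2,0,-2,0,-1,4,0,-2,0,-1,4,0,-2,0]'

```text
time_s: 3.0
tcp_pos: [0.6073, -0.0656, 0.053]
eef_rot: [[-0.001, 0.135, 0.991], [0.002, 0.991, -0.135], [-1.0, 0.002, -0.002]]
wrist_force: [0.2, -0.2, 0.3]
grip_width: -0.001
```

Call:
arm_command --rows '[-1,1,3,0,0,-1,1,6,0,0,-1,1,10,0,0,-1,1,14,0,0,-1,1,18,0,0]'

```text
time_s: 3.62
tcp_pos: [0.6098, -0.0473, 0.0521]
eef_rot: [[-0.001, 0.135, 0.991], [0.002, 0.991, -0.135], [-1.0, 0.002, -0.001]]
wrist_force: [-0.3, 0.8, 0.4]
grip_width: -0.002
```

Call:
arm_command --rows '[-1,0,3,0,0,-1,0,6,0,0,-1,0,9,0,0,-1,0,12,0,0,-1,0,15,0,0]'

```text
time_s: 4.25
tcp_pos: [0.6118, -0.0324, 0.0521]
eef_rot: [[-0.001, 0.135, 0.991], [0.002, 0.991, -0.135], [-1.0, 0.002, -0.002]]
wrist_force: [-0.1, -1.2, -0.2]
grip_width: -0.001
```

Run:
```python
from cell import monitor,eyes
import numpy as np,cv2,pickle
s=monitor.state();R=s['eef_rot'];t=s['tcp_pos'];print(t,s['wrist_force'])
a,_=eyes.capture('top')
cv2.imwrite('pics/t3.png',cv2.resize(a[130:235,225:370],None,fx=5.5,fy=5.5,interpolation=2))
```

```text
[ 0.61181119 -0.03238798  0.05208099] [-0.05199875 -1.1778669  -0.21276968]
```

View pics/t3.png

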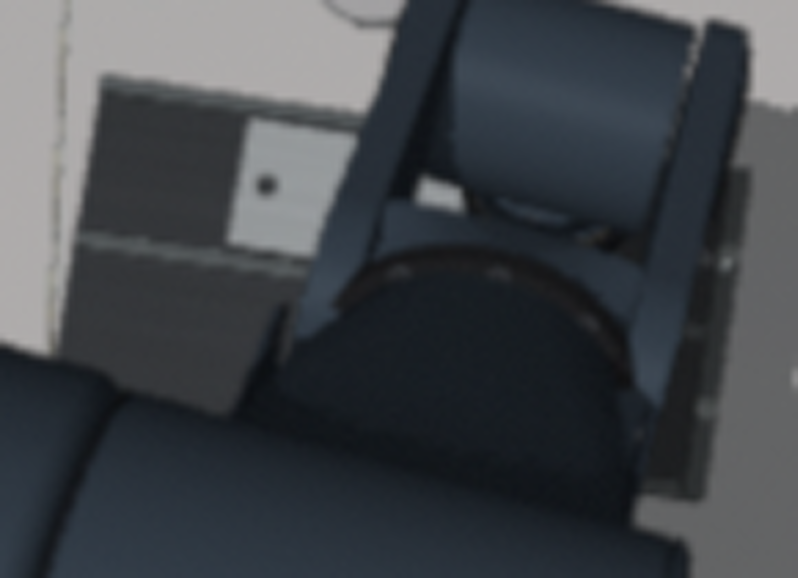

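The top view shows the panel's front edge moved from column 278 to 248, about 13.7 mm, and it's still straight and following the finger. That leaves about 110 mm. I'll push 90 mm and check again.

Call:
arm_command --rows '[-1,0,6,0,0,-1,0,14,0,0,-1,0,22,0,0,-1,0,30,0,0,-1,0,36,0,0]'

```text
time_s: 4.92
tcp_pos: [0.6166, 0.0045, 0.0521]
eef_rot: [[-0.001, 0.134, 0.991], [0.003, 0.991, -0.134], [-1.0, 0.003, -0.002]]
wrist_force: [-0.9, -1.2, -0.6]
grip_width: -0.001
```

Call:
arm_command --rows '[-1,0,8,0,0,-1,0,17,0,0,-1,0,26,0,0,-1,0,35,0,0,-1,0,42,0,0]'

```text
time_s: 5.55
tcp_pos: [0.6223, 0.0468, 0.0522]
eef_rot: [[-0.001, 0.134, 0.991], [0.003, 0.991, -0.134], [-1.0, 0.003, -0.002]]
wrist_force: [-0.5, -0.3, -1.3]
grip_width: 0.003
```

Run:
```python
from cell import monitor,eyes
import numpy as np,cv2,pickle
s=monitor.state();R=s['eef_rot'];t=s['tcp_pos'];print(t,s['wrist_force'])
a,_=eyes.capture('top');b,_=eyes.capture('scene')
cv2.imwrite('pics/t4.png',cv2.resize(a[130:235,205:350],None,fx=5.5,fy=5.5,interpolation=2))
cv2.imwrite('pics/s4.png',cv2.resize(b[140:260,245:415],None,fx=4.5,fy=4.5,interpolation=2))
```

```text
[0.62232816 0.04682218 0.05218495] [-0.50885757 -0.33996776 -1.29622586]
```

View pics/t4.png

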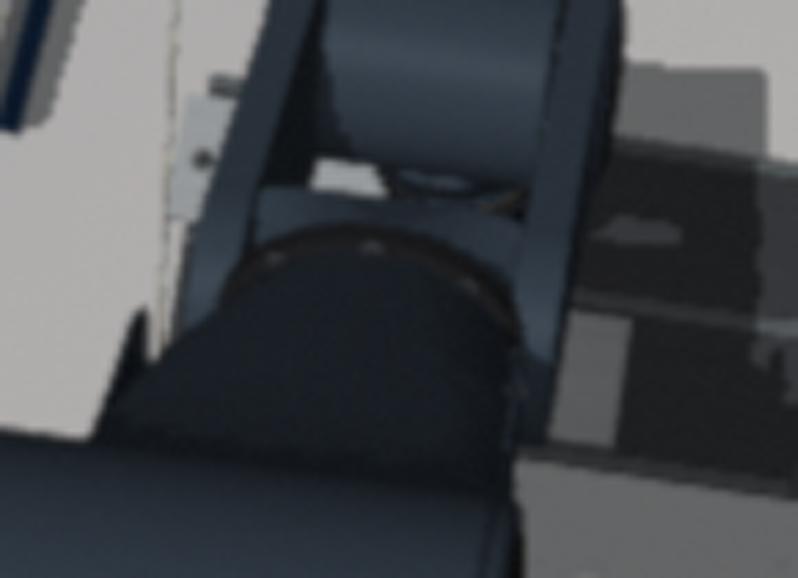

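View pics/s4.png

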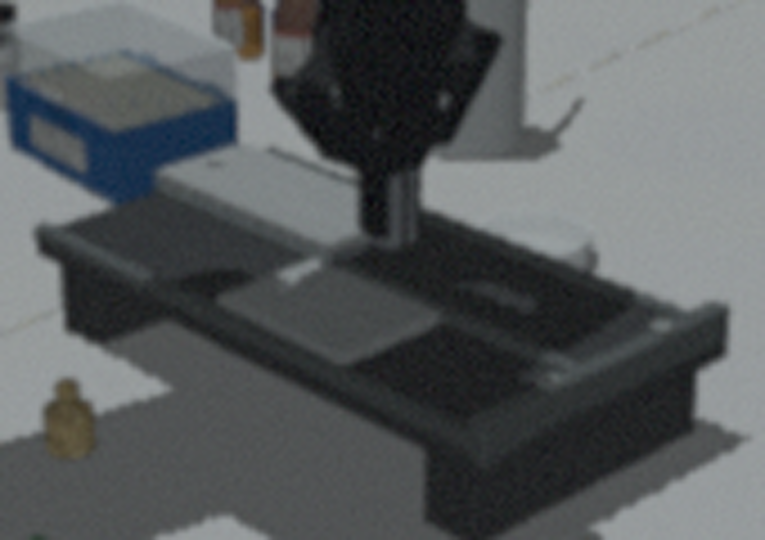

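Run:
```python
import pickle,numpy as np
from h import *
p,d,c=pickle.load(open('top0.pkl','rb'))
u=np.array([.1357,.9907]);o=np.array([.602,.1783])
for x,y in((190,95),(168,218)):
    w=pix2w(205+(x+.5)/5.5-.5,130+(y+.5)/5.5-.5,.056,c);print(w,(w[:2]-o)@u)
print((np.array([.6223,.0468])-o)@u)
```

```text
[0.66686834 0.1792223  0.056     ] 0.00971635996195187
[0.61019517 0.18676291 0.056     ] 0.009496286647054621
-0.12752233999999998
```

The lead edge is about 10 mm beyond the open end, and finger travel gives about 11–12 mm. Another 32 mm brings it to about 43 mm, near the middle of the window.

Call:
arm_command --rows '[-1,0,8,0,0,-1,0,16,0,0,-1,0,24,0,0,-1,0,29,0,0,-1,0,32,0,0]'

```text
time_s: 6.28
tcp_pos: [0.6267, 0.0793, 0.0524]
eef_rot: [[-0.001, 0.133, 0.991], [0.003, 0.991, -0.133], [-1.0, 0.003, -0.002]]
wrist_force: [-0.5, -1.1, 0.4]
grip_width: 0.002
```

Run:
```python
from cell import monitor,eyes
import numpy as np,cv2,pickle
s=monitor.state();R=s['eef_rot'];t=s['tcp_pos'];print(t,s['wrist_force'],(t[:2]-np.array([.602,.1783]))@np.array([.1357,.9907]))
```

```text
[0.62670444 0.07928303 0.05236126] [-0.45386321 -1.13844274  0.36333921] -0.09474371714049744
```

Now I'll back off 15 mm, lift, and move clear so the top camera can see.

Call:
arm_command --rows '[-1,0,-8,0,0,-1,0,-15,0,0,-1,-20,-20,0,0,-1,-60,-40,0,0,-1,-110,-80,0,0]'

```text
time_s: 6.9
tcp_pos: [0.6159, 0.0006, 0.1626]
eef_rot: [[-0.002, 0.132, 0.991], [0.004, 0.991, -0.131], [-1.0, 0.003, -0.002]]
wrist_force: [0.5, -0.9, -0.1]
grip_width: -0.001
```

Call:
arm_command --rows '[-1,-40,-45,0,0,-1,-60,-100,0,0,-1,-60,-160,0,0,-1,-60,-220,0,0,-1,-60,-270,0,0]'

```text
time_s: 7.52
tcp_pos: [0.5799, -0.2702, 0.2237]
eef_rot: [[0.001, 0.133, 0.991], [0.002, 0.991, -0.133], [-1.0, 0.002, 0.0]]
wrist_force: [0.4, 0.4, 0.9]
grip_width: 0.002
```

Run:
```python
from cell import monitor,eyes
import numpy as np,cv2,pickle
s=monitor.state();print(s['tcp_pos'],s['wrist_force'])
a,d=eyes.capture('top');pickle.dump((a,d),open('top5.pkl','wb'));b,_=eyes.capture('scene')
cv2.imwrite('pics/t5.png',cv2.resize(a[130:240,205:350],None,fx=5.5,fy=5.5,interpolation=2))
cv2.imwrite('pics/s5.png',b)
```

```text
[ 0.57986882 -0.27020888  0.2237093 ] [0.39818807 0.44489879 0.92894886]
```

View pics/t5.png

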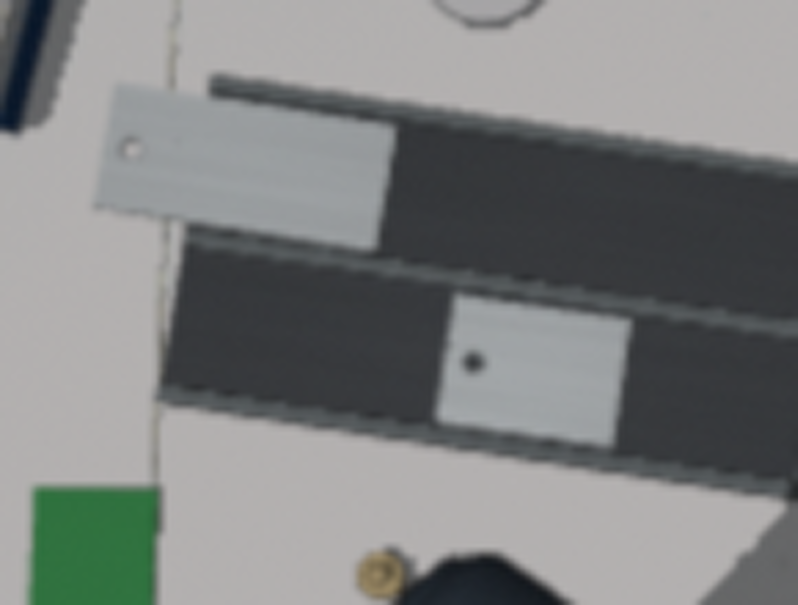

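View pics/s5.png

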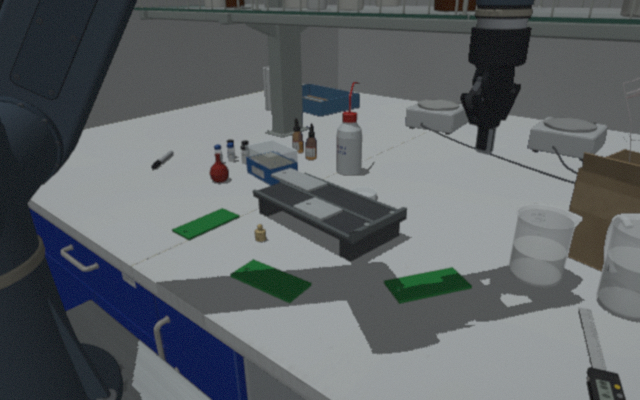

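The top view shows the panel's front corners at (113,85) and (94,208) and its rear corners at (397,127) and (378,250). The short panel (453,295), weight and dish are at their earlier pixels.

Run:
```python
import pickle,numpy as np
from h import *
from cell import monitor,ticket
p,d,c=pickle.load(open('top0.pkl','rb'))
u=np.array([.1357,.9907]);o=np.array([.602,.1783])
W=[]
for x,y in((113,85),(94,208),(397,127),(378,250)):
    w=pix2w(205+(x+.5)/5.5-.5,130+(y+.5)/5.5-.5,.056,c);W.append(w);print(w.round(4),((w[:2]-o)@u).round(4))
v=(W[0]+W[1]-W[2]-W[3])[:2];print('yaw',np.degrees(np.arctan2(v[1],v[0])),np.linalg.norm(v)/2)
a,D=pickle.load(open('top5.pkl','rb'));K=c['intrinsics']
for x,y in((170,150),(330,190)):
    i,j=int(205+x/5.5),int(130+y/5.5);z=np.median(D[j-2:j+3,i-2:i+3]);print(c['position'][2]+(c['rotation']@np.array([(i-K[0,2])/K[0,0]*z,-(j-K[1,2])/K[1,1]*z,-z]))[2])
```

```text
[0.6705 0.2144 0.056 ] 0.0451
[0.6138 0.2204 0.056 ] 0.0433
[0.6547 0.0847 0.056 ] -0.0856
[0.5982 0.0913 0.056 ] -0.0867
yaw 83.06982398206289 0.13034713839904455
0.05427242797268894
0.055197028705934015
```

The overhang is 44 mm, yaw is within about 1° of the lane, and the panel is flat with its top near 0.055. Time to hand in.

```bash
python3 -c "
from cell import ticket
print(ticket.job_done())"
```

```text
the job is handed in; nothing more can be done
None
```

I pushed the long panel about 125 mm along its lane with the shut fingertips, backed the arm clear of everything, and handed the job in. The last arm move ended at about 7.5 s of the 32 s allowed; the job gives no verdict on hand-in.

My last checks, from the top camera:
- **Overhang:** about 44 mm sticks out over the open end (allowed 28 to 58 mm).
- **Alignment:** the panel is within about 1° of its lane.
- **Flatness:** its top measured 0.054 to 0.055 m by depth, against 0.056 m expected. That is within the roughly 2 mm camera calibration error.
- **Other objects:** the short panel and the weight are at the same pixels as before, and the part of the dish in view looks unmoved. I compared these by eye and did not measure how far they moved.

None of the checks failed. The overhang read from the two front corners differed by 2 mm (45 and 43 mm), and both are inside the allowed range.

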